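Set a shaft collar on the arbor's flat and hold it for the fitter

ROBOT

A 7-joint arm with a two-finger parallel gripper is mounted at the origin on the work surface. World frame = base frame: x ahead of the robot, y to its left, z up, the work surface at z = 0. Lengths are in m, angles in rad, forces in N, time in s.
With the tool pointing down it reaches from about 0.425 to 1.025 m from the base axis. Payload 9.4 kg.
Tool frame: the origin (TCP) lies between the finger pads; the fingertips stand tip_extent ahead of it and the grasp point (between the pads) lies 8 mm behind it (tip_extent is the distance from the TCP to the fingertips, in m); z points along the fingers, y is the direction in which the jaws open and shut (so a half turn about z gives the same grasp; the last joint's range is limited). The gripper opens to 85 mm and grips with 20 to 120 N. Pads are 22 mm wide; open, the fingers measure 114 mm over their backs; the gripper's body (76 mm by 85 mm) begins 54 mm behind the grasp point. The pads swing forward as they close: fully open they stand 13 mm farther back than shut.
Start: joints at [-1.217, 0.599, -0.003, 1.599, 0.002, 0.943, -0.08], TCP at [0.303, 0.659, 0.242] pointing down, gripper open.
Joint ranges: [-2.57, 2.57], [-0.35, 1.97], [-1.29, 1.29], [0.11, 2.56], [-1.05, 4.19], [0.11, 1.86], [-2.63, 2.63]. Speed limits (rad/s): [2.22, 2.22, 3.01, 3.01, 3.14, 3.14, 3.14].

INTERFACE

Orientations are given as a unit quaternion [w, x, y, z].
In Python, from rig import read_state, capture, get_calibration, sign_off, silhouettes, spot_point, tip_extent gives the robot as it stands. The module is installed in compiled form; this text tells all that it offers.
- The arm moves only by the tool send_rows, never from a script. Its argument "commands" is a list that holds one entry, the list of rows, each a list of 6 numbers: the shift along the tool's x, y, z each as a share of 0.25 m, from -1 to 1, then the turn, a rotation vector about the tool's x, y, z each as a share of 0.5 rad, from -1 to 1. In form: [[[x, y, z, wx, wy, wz], ...]]. A call has exactly 5 rows; each row is the pose to reach, as a shift and turn from the pose commanded when the call began, along the tool's axes at that moment; what a row does not reach only later rows make up. A row lasts 1/12 s, in which the tool goes at most 41.7 mm and 7.16 degrees, less where a joint would pass 70% of its speed; a pose out of reach is approached as far as the arm can. A call with a number of a shift or a turn outside -1 to 1 is refused whole. A call with a gripper value outside its range is refused whole. "grip" is the finger opening in mm, from 0 to 85.4, set as the call begins (left out, the last holds). The fingers move at their own pace and stop on an object; "force" is the grip in N (left out, the last holds). Time passes only in rows, so rows that repeat a pose let the fingers close, or fill a call up. It gives the time, the measured TCP pose, the force and the opening at its end, in the units of the state.
- read_state(): the state, without advancing time (a new reading comes with each control period).
- capture(name): name is "scene" or "top" or "wrist"; returns (picture, depth): 384x512x3 uint8, red, green, blue; 384x512 float32, m along the optical axis (not along the pixel's ray), 0 where there is no reading.
- get_calibration(name): a dict with "camera_matrix" (3x3 intrinsics, pixels), "k1" (the pictures are not rectified: a ray, as slopes to the right and down, at radius r is drawn at 1 + k1 r^2 times it, then the intrinsics apply), "T" (4x4, takes a point from camera to world coordinates). Camera axes: x right, y down, z forward; pixel columns grow to the right and rows downward; lengths in m; the calibration is good to about 2 mm. A picture is of the moment at which its call begins: read the wrist's pose just before it. get_calibration takes no time and is no camera call; for the wrist camera it gives the pose at the moment of the call.
- sign_off(): hands the job in, once; it reports no verdict.
Trained networks look in the newest picture that a camera, given by its name, has taken for a name from the list of things; names that differ only in an ending like _2 or _b are one class to them, and where a whole thing is asked for, a point or a joint stands for the part that bears it (a point fixed in the world has none). Each returns a list of dicts, best first, with "conf" (0 to 1); they miss things now and then, are a little off and sometimes report something else, mostly with a low value. They report only what shows in the picture. A call takes as long as a camera call. They do not tell look-alikes from the thing itself.
- silhouettes(thing, camera): "mask" (384x512 bool, what is visible of it) and "box" ([centre column, centre row, width, height] in pixels, round what is visible of it).
- spot_point(thing, camera): "at" ([column, row] in pixels: a listed point, or the origin of a listed thing).
The state is a dict: "time_s": time; "joint_pos": joint angles; "joint_vel": joint speeds; "joint_efforts": joint torques, N m; "tool_pos": TCP position; "eef_rot": TCP orientation; "ft_force": force on the tool from outside, world axes, zero at the start; "ft_torque": the same for the moment, N m; "width": finger opening in m.
Only numpy, scipy, OpenCV 4.12 (cv2) and the standard library are available. Lean on these libraries where they do the work, as an engineer would, in place of code of your own. Each camera call takes 0.05 s, during which the arm holds its last target. There are 200 camera calls.

TASK

First slide the arbor stand across the bench until its round foot is wholly inside the painted yellow ring. Then, leaving the brass collar down on its rest, pinch the arbor and turn it until its blue-dyed flat faces along the red line on the foot; then grip the collar, raise it with its red set screw still pointing the way the flat faces until the screw is level with the middle of the flat, and finish while holding it there, so that the fitter can tighten the screw. The stand must stay on the bench inside the ring, and the two hob cutters and the oil bottle must be left where they are.

Things in the scene. Friction and masses are not known exactly. Their poses are not given: they have to be found in the camera images.
- ring: yellow ring painted on the bench (no height), inner radius 95 mm, outer radius 107 mm; origin at its centre on the bench surface. It lies somewhere else in each run
- stand: loose arbor stand, 0.7 to 1.1 kg with the arbor: flat round aluminium foot of radius 75 mm, height 22 mm; at its middle a dark rest tube (radius 18 mm) from 22 to 44 mm above the bench. A red line on top of the foot runs from the middle outwards along the stand's own +x. Origin at the centre of the underside, z up
- arbor: upright steel arbor on the stand's axis; turns either way about the vertical with light friction (0.04 N m) and stays where left. Round, 24 mm across, 44 to 66 mm above the bench, then D-shaped up to its top at 96 mm. Starts with its flat 0.6 to 2.0 rad anticlockwise (from above) of the red line. Origin at the stand's origin, z up; its own +x is the way the flat faces
- flat (a point): centre of the arbor's milled flat, dyed blue, 18 mm wide, from 66 to 96 mm above the bench: this point is on its face, 8 mm from the arbor axis, 81 mm above the bench. Fingers pinching across the flat feel 20 mm and square themselves to it (24 mm elsewhere). It faces along the red line when the arbor's +x is the stand's +x
- collar: loose brass shaft collar, outer diameter 46 mm, bore 27 mm, 16 mm high, 0.11 kg; starts threaded over the arbor on the rest tube, underside 44 mm and top 60 mm above the bench, its set screw over the red line to within 0.1 rad. Origin at the centre of its underside, z up; its own +x points to its set screw
- screw (a point): outer end of the collar's red set screw (8 mm in diameter, standing 5 mm out of the collar's rim): 28.5 mm from the collar's axis along its +x, 8 mm above its underside
- hob_dark: dark steel hob cutter standing on the bench, 64 mm in diameter, 55 mm high, bystander; origin at the centre of its underside
- hob_gold: gold-coloured hob cutter standing on the bench, 60 mm in diameter, 50 mm high, bystander; origin at the centre of its underside
- oil: amber oil bottle, 52 mm in diameter, 120 mm high, bystander; origin at the centre of its underside
Things that resemble listed ones, but are neither listed nor needed, are in the scene too. Leave any orange or purple look-alike of the collar alone.

How it is judged:
On the way, in this order (a step that is already met when the one before it is completed fails the run):
1. the stand has been slid wholly inside the yellow ring, the collar still down (horizontal distance between stand and ring below 0.021 m and linear speed of stand below 0.02 m/s and z of collar in the frame of stand below 0.05 m), for 0.2 s.
2. the arbor, pinched by the fingers, has its flat facing along the red line (within 0.22 rad), the collar still down (angle between the x axis of arbor and the x axis of stand, either way round below 0.22 rad and x of flat in the frame of stand above 0 m and contact force between the fingers and arbor above 1 N and z of collar in the frame of stand below 0.05 m and horizontal distance between stand and ring below 0.025 m), for 0.2 s.
At the end, for the whole second after the job is handed in: Fingers hold the collar (over 2 N, still, level) on the arbor, set screw within 8 mm of the flat's middle height and within 0.25 rad of its facing; flat along the red line within 0.26 rad; stand flat on the bench within 25 mm of the ring's centre (z of screw in the frame of flat between -0.008 and 0.008 m and angle between the x axis of collar and the x axis of arbor, either way round below 0.25 rad and x of screw in the frame of arbor above 0.02 m and angle between the x axis of arbor and the x axis of stand, either way round below 0.26 rad and x of flat in the frame of stand above 0 m and horizontal distance between collar and arbor below 0.006 m and angle between the z axis of collar and the z axis of arbor, either way round below 0.15 rad and contact force between the fingers and collar above 2 N and linear speed of collar below 0.02 m/s and horizontal distance between stand and ring below 0.025 m and height (world z) of stand below 0.004 m and angle between stand's own z axis and vertical below 0.04 rad); the arm keeps its last pose, push and grip.
It fails at once if a bystander was moved more than 30 mm (distance of any of hob_dark, hob_gold, oil from where it was at the start of the episode above 0.03 m).
It fails at once if the stand was lifted or tipped (height (world z) of stand above 0.02 m or angle between stand's own z axis and vertical above 0.2 rad).
It also fails if it takes over 67 s, if anything falls off the work surface, if the arm or the gripper's body presses on something with over 40 N, if the wrist force passes 120 N, or if a joint passes its speed limit or range.

## Working session

There is one attempt and no reset: what is moved stays moved. The work goes in short steps, Python scripts to look and compute and a tool call to move; the robot and the scene stay as the last step left them, time stands still between calls to the robot, and variables do not carry over. Pictures are saved under pics/ and viewed, about 8 in all and at most 12, crops included, and the job is handed in when it is done.

Besides the shell and the picture viewer there is one more tool, called after ">>>" by a JSON object that holds its "method" and its "body". send_rows: Moves the arm, as the interface text tells. Shift numbers are shares of 0.25 m and turn numbers shares of 0.5 rad, none past 1 either way. Its arguments: {"type":"object","properties":{"commands":{"type":"array"},"grip":{"type":"number"},"force":{"type":"number"}},"required":["commands"]}

```bash
mkdir -p pics; cat > h.py <<'E'
import numpy as np, cv2
from rig import *
from scipy.spatial.transform import Rotation as R
def und(px,c):
    K=c["camera_matrix"];k=c["k1"];p=(np.asarray(px,float).reshape(-1,2)-[K[0][2],K[1][2]])/[K[0][0],K[1][1]]
    q=p.copy()
    for _ in range(20): q=p/(1+k*(q**2).sum(1,keepdims=True))
    return q
def onplane(px,c,z):
    T=np.asarray(c["T"]);q=und(px,c);d=np.c_[q,np.ones(len(q))]@T[:3,:3].T;o=T[:3,3]
    return o+d*((z-o[2])/d[:,2])[:,None]
def deproj(px,dep,c):
    px=np.asarray(px).reshape(-1,2);z=dep[px[:,1],px[:,0]];q=und(px,c);T=np.asarray(c["T"])
    return (np.c_[q,np.ones(len(q))]*z[:,None])@T[:3,:3].T+T[:3,3]
def proj(P,c):
    T=np.asarray(c["T"]);p=(np.atleast_2d(P)-T[:3,3])@T[:3,:3];q=p[:,:2]/p[:,2:]
    q=q*(1+c["k1"]*(q**2).sum(1,keepdims=True));K=c["camera_matrix"]
    return q*[K[0][0],K[1][1]]+[K[0][2],K[1][2]]
def save(n,im,s=1): cv2.imwrite("pics/"+n,cv2.resize(im[...,::-1],None,fx=s,fy=s,interpolation=cv2.INTER_CUBIC))
def tcp():
    s=read_state();return np.array(s["tool_pos"]),R.from_quat(np.array(s["eef_rot"])[[1,2,3,0]])
def torow(p,rot=None):
    "row numbers to reach world position p (and rotation rot)"
    t,r=tcp();d=r.inv().apply(np.asarray(p)-t)/.25
    w=(r.inv()*rot).as_rotvec()/.5 if rot is not None else np.zeros(3)
    return np.round(np.r_[d,w],3)
E
python3 - <<'E'
from h import *
ims=[]
for n in ("scene","top"):
    im,d=capture(n);c=get_calibration(n);save(n+"0.png",im,1.5)
    for t in ("stand","ring","collar","arbor","hob_dark","hob_gold","oil","flat","screw"):
        for f in (spot_point(t,n) or [])[:3]:
            z={"collar":.044,"arbor":0,"flat":.081,"screw":.052}.get(t,0)
            print(n,t,round(f["conf"],2),np.round(f["at"]),onplane(f["at"],c,z)[0].round(3))
s=read_state();print(s["time_s"],s["tool_pos"],s["eef_rot"],s["width"],tip_extent)
print(tcp()[1].as_matrix().round(3))
E
```

```text
scene stand 0.9 [178. 200.] [ 0.565 -0.198  0.   ]
scene stand 0.69 [166. 187.] [ 0.536 -0.254  0.   ]
scene collar 0.68 [173. 187.] [ 0.565 -0.206  0.044]
scene collar 0.63 [212. 156.] [ 0.418 -0.173  0.044]
scene hob_dark 0.71 [135. 250.] [ 0.746 -0.204  0.   ]
scene hob_gold 0.81 [393. 291.] [0.612 0.365 0.   ]
scene hob_gold 0.54 [173. 185.] [ 0.524 -0.24   0.   ]
scene oil 0.61 [218. 284.] [0.747 0.014 0.   ]
scene flat 0.7 [172. 176.] [ 0.564 -0.204  0.081]
scene flat 0.33 [133. 248.] [ 0.786 -0.157  0.081]
scene screw 0.73 [112. 184.] [ 0.629 -0.35   0.052]
scene screw 0.65 [207. 147.] [ 0.4   -0.201  0.052]
scene screw 0.58 [168. 185.] [ 0.572 -0.217  0.052]
top stand 0.57 [342. 192.] [ 0.559 -0.213  0.   ]
top ring 0.39 [340. 190.] [ 0.563 -0.208  0.   ]
top collar 0.64 [348. 261.] [ 0.376 -0.201  0.044]
top collar 0.45 [345. 190.] [ 0.554 -0.209  0.044]
top collar 0.44 [403. 178.] [ 0.58  -0.361  0.044]
top arbor 0.52 [339. 192.] [ 0.559 -0.204  0.   ]
top hob_dark 0.98 [335. 123.] [ 0.755 -0.211 -0.   ]
top hob_gold 0.62 [131. 182.] [0.612 0.351 0.   ]
top oil 0.57 [255. 127.] [0.752 0.014 0.   ]
top flat 0.57 [349. 180.] [ 0.57  -0.213  0.081]
top screw 0.73 [341. 188.] [ 0.557 -0.197  0.052]
top screw 0.61 [352. 179.] [ 0.58  -0.227  0.052]
top screw 0.46 [416. 173.] [ 0.589 -0.391  0.052]
1.0 [0.30276082 0.658755   0.24228384] [ 2.39663915e-05  2.13708364e-01  9.76897505e-01 -1.42681093e-05] 0.08578522636443696 0.011
[[-0.909  0.418  0.   ]
 [ 0.418  0.909 -0.   ]
 [-0.    -0.    -1.   ]]
```

View pics/top0.png

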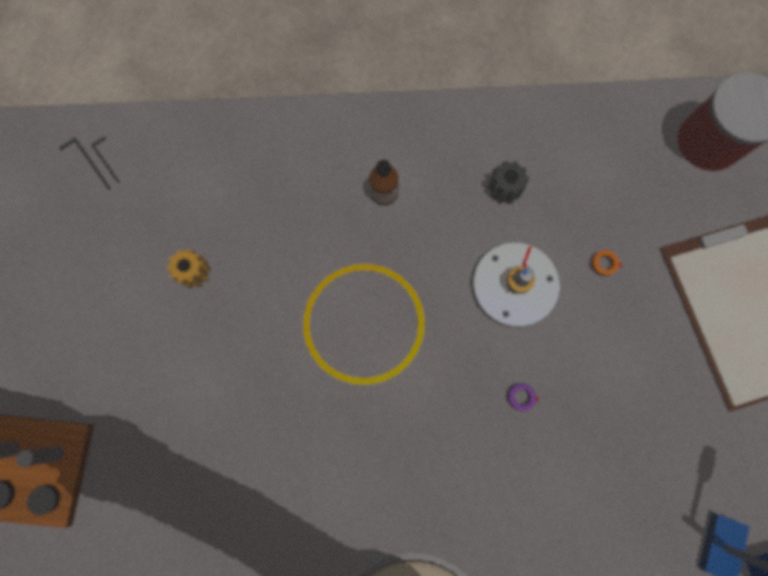

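View pics/scene0.png

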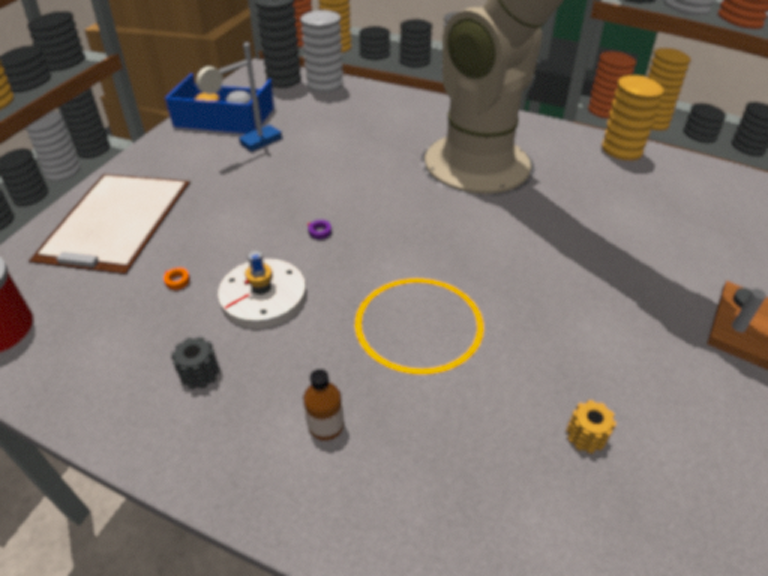

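The top view shows the ring centred at about (364,323) in the 1.5x picture and the stand at (516,284). The red line runs up and slightly right, and the orange and purple collars lie at (605,262) and (522,397). Next I'll fit the positions.

```bash
python3 - <<'E'
from h import *
im,d=capture("top");c=get_calibration("top")
hsv=cv2.cvtColor(im,cv2.COLOR_RGB2HSV)
m=cv2.inRange(hsv,(18,120,90),(35,255,255));ys,xs=np.nonzero(m)
k=np.hypot(xs-242.7,ys-215.3);k=(k<48)&(k>30)
P=onplane(np.c_[xs,ys][k],c,0)[:,:2]
A=np.c_[2*P,np.ones(len(P))];s=np.linalg.lstsq(A,(P**2).sum(1),rcond=None)[0];print("ring",s[:2],np.sqrt(s[2]+s[:2]@s[:2]))
# foot: bright low-sat
m=cv2.inRange(hsv,(0,0,140),(180,60,255));n,l,st,ce=cv2.connectedComponentsWithStats(m);i=l[200,335]if l[200,335] else l[170,345];print(st[i])
cn=max(cv2.findContours((l==i).astype(np.uint8),0,1)[0],key=cv2.contourArea).reshape(-1,2)
P=onplane(cn,c,.022)[:,:2];A=np.c_[2*P,np.ones(len(P))];s2=np.linalg.lstsq(A,(P**2).sum(1),rcond=None)[0];print("stand",s2[:2],np.sqrt(s2[2]+s2[:2]@s2[:2]))
# red line
r=cv2.inRange(hsv,(0,130,100),(6,255,255))|cv2.inRange(hsv,(174,130,100),(180,255,255));ys,xs=np.nonzero(r)
P=onplane(np.c_[xs,ys],c,.022)[:,:2];v=P-s2[:2];q=np.hypot(*v.T);k=(q<.08)&(q>.035);print("line ang",np.arctan2(*v[k].mean(0)[::-1]),k.sum())
b=cv2.inRange(hsv,(105,80,50),(130,255,255));ys,xs=np.nonzero(b);k=np.hypot(xs-345,ys-185)<25
print("blue",onplane(np.c_[xs,ys][k],c,.085).mean(0) if k.sum() else 0)
for p in ((.475,.3,.25),(.56,-.2,.28)): print(torow(p))
E
```

```text
ring [0.50878548 0.05685771] 0.10112095417062136
[ 317  162   56   55 1888]
stand [ 0.55971538 -0.21260455] 0.06213230233039485
line ang -0.4291046138571239 1
blue [ 0.56835627 -0.21312288  0.085     ]
[-1.225 -1.016 -0.031  0.     0.     0.   ]
[-2.369 -2.692 -0.151  0.     0.     0.   ]
```

>>> {"method": "send_rows", "body": {"commands": [[[-0.11,-0.125,0,0,0,0],[-0.22,-0.25,0,0,0,0],[-0.33,-0.375,0,0,0,0],[-0.44,-0.5,0,0,0,0],[-0.55,-0.62,0,0,0,0]]], "grip": 60, "force": 30}}

```text
time_s: 1.47
tool_pos: [0.3632, 0.4585, 0.2424]
eef_rot: [0.0, 0.214, 0.977, 0.0]
ft_force: [1.0, -0.1, 0.0]
width: 0.0603
```

>>> {"method": "send_rows", "body": {"commands": [[[-0.11,-0.125,0,0,0,0],[-0.22,-0.25,0,0,0,0],[-0.33,-0.375,0,0,0,0],[-0.44,-0.5,0,0,0,0],[-0.55,-0.62,0,0,0,0]]]}}

```text
time_s: 1.88
tool_pos: [0.4234, 0.2602, 0.2426]
eef_rot: [0.0, 0.214, 0.977, 0.0]
ft_force: [1.6, 1.2, -0.5]
width: 0.06
```

>>> {"method": "send_rows", "body": {"commands": [[[-0.11,-0.125,0,0,0,0],[-0.22,-0.25,0,0,0,0],[-0.33,-0.375,0,0,0,0],[-0.44,-0.5,0,0,0,0],[-0.55,-0.62,0,0,0,0]]]}}

```text
time_s: 2.3
tool_pos: [0.4836, 0.0619, 0.2427]
eef_rot: [0.0, 0.214, 0.977, 0.0]
ft_force: [0.1, 0.9, -0.7]
width: 0.0602
```

>>> {"method": "send_rows", "body": {"commands": [[[-0.11,-0.125,0,0,0,0],[-0.22,-0.25,0,0,0,0],[-0.33,-0.375,0,0,0,0],[-0.42,-0.48,0,0,0,0],[-0.45,-0.52,0,0,0,0]]]}}

```text
time_s: 2.72
tool_pos: [0.5323, -0.1068, 0.2426]
eef_rot: [0.001, 0.217, 0.976, -0.001]
ft_force: [-0.5, 0.0, -0.1]
width: 0.0603
```

```bash
python3 - <<'E'
from h import *
s=read_state();print(s["time_s"],s["tool_pos"],s["joint_pos"],s["width"])
im,d=capture("wrist");c=get_calibration("wrist");save("w1.png",im,1.5);print(np.array(c["T"]).round(3))
for t,z in (("stand",0),("collar",.044),("flat",.081),("screw",.052)):
    for f in (spot_point(t,"wrist") or [])[:3]: print(t,round(f["conf"],2),np.round(f["at"]),onplane(f["at"],c,z)[0].round(3))
E
```

```text
2.7167 [ 0.53232947 -0.10684762  0.24261007] [ 0.03054043  0.38111814  0.08381199  2.02242184 -0.04331577  0.73790387
  1.27468904] 0.060304048211535906
[[ 0.424  0.855  0.298  0.456]
 [ 0.905 -0.4   -0.141 -0.072]
 [-0.001  0.33  -0.944  0.375]
 [ 0.     0.     0.     1.   ]]
stand 0.62 [197. 200.] [ 0.562 -0.214  0.   ]
collar 0.78 [192. 212.] [ 0.562 -0.212  0.044]
collar 0.61 [116. 260.] [ 0.58  -0.34   0.044]
collar 0.56 [125.  62.] [ 0.378 -0.19   0.044]
flat 0.56 [189. 229.] [ 0.567 -0.21   0.081]
screw 0.95 [99. 71.] [ 0.375 -0.216  0.052]
screw 0.83 [ 95. 266.] [ 0.573 -0.365  0.052]
screw 0.77 [193. 232.] [ 0.584 -0.221  0.052]
```

View pics/w1.png

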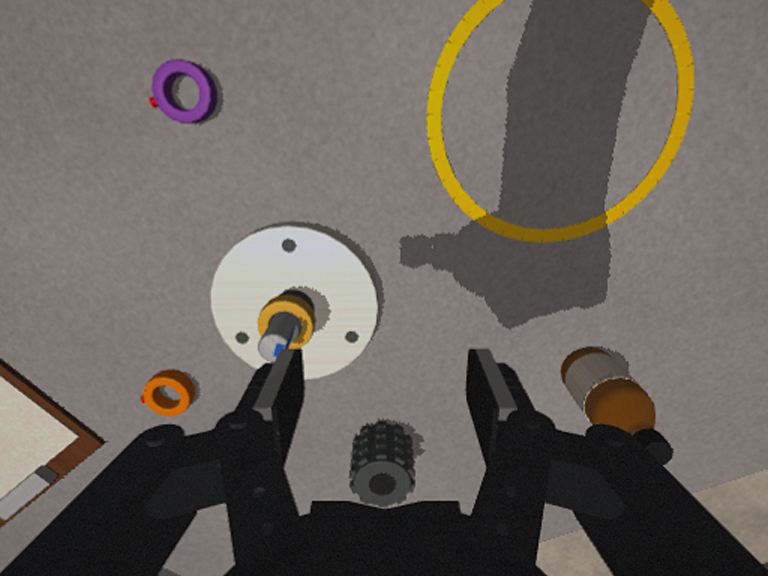

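>>> {"method": "send_rows", "body": {"commands": [[[0,-0.14,0,0,0,0],[0,-0.28,0.05,0,0,0],[0,-0.336,0.15,0,0,0],[0,-0.336,0.2,0,0,0],[0,-0.336,0.2,0,0,0]]]}}

```text
time_s: 3.38
tool_pos: [0.4947, -0.1761, 0.1903]
eef_rot: [-0.002, 0.213, 0.977, 0.0]
ft_force: [-0.1, 0.7, 0.1]
width: 0.0601
```

```bash
python3 - <<'E'
from h import *
s=read_state();print(s["time_s"],s["tool_pos"],s["joint_pos"],s["width"])
im,d=capture("wrist");c=get_calibration("wrist")
np.savez("w2.npz",im=im,d=d)
for t,z in (("stand",0),("collar",.044),("flat",.081),("screw",.052)):
    for f in (spot_point(t,"wrist") or [])[:2]: print(t,round(f["conf"],2),np.round(f["at"]),onplane(f["at"],c,z)[0].round(4))
p=proj([.562,-.212,.06],c)[0].astype(int);x0=max(p[0]-100,0);y0=max(p[1]-75,0);print(p,x0,y0)
save("w2.png",im[y0:y0+150,x0:x0+200],4)
# point cloud of cap
g=np.stack(np.meshgrid(np.arange(512),np.arange(384)),-1).reshape(-1,2);P=deproj(g,d,c)
k=(abs(P[:,2]-.096)<.003)&(np.hypot(P[:,0]-.562,P[:,1]+.212)<.03);Q=P[k]
print(k.sum());r=cv2.minEnclosingCircle(Q[:,:2].astype(np.float32));print(r,Q.mean(0))
b=cv2.cvtColor(im,cv2.COLOR_RGB2HSV);bm=(cv2.inRange(b,(105,90,50),(130,255,255))>0).reshape(-1)&(np.hypot(P[:,0]-.562,P[:,1]+.212)<.03)
B=P[bm];print(bm.sum(),B.mean(0),B.std(0))
u,sv,vt=np.linalg.svd(B-B.mean(0));print(sv,vt)
E
```

```text
3.3833 [ 0.49470258 -0.17613403  0.19034823] [ 0.17837056  0.43574257  0.07688099  2.10737263 -0.05770928  0.60428992
  1.43651653] 0.06012827813398003
stand 0.61 [254. 219.] [ 0.5634 -0.2105  0.    ]
collar 0.72 [152. 286.] [ 0.5732 -0.3475  0.044 ]
collar 0.7 [182.  64.] [ 0.3761 -0.1955  0.044 ]
flat 0.92 [261. 258.] [ 0.5703 -0.2047  0.081 ]
screw 0.79 [152.  73.] [ 0.3727 -0.222   0.052 ]
screw 0.65 [257. 261.] [ 0.5898 -0.2177  0.052 ]
[251 243] 151 168
363
((0.5625571012496948, -0.2103738635778427), 0.012392651289701462) [ 0.56007991 -0.2099982   0.09766736]
66 [ 0.56556763 -0.2075066   0.09903511] [0.00267135 0.00246959 0.00054288]
[0.0258486  0.01434104 0.00437541] [[ 7.57593962e-01 -6.52725489e-01  9.07539890e-04]
 [-6.52216323e-01 -7.56946587e-01  4.05676347e-02]
 [ 2.57925700e-02  3.13257074e-02  9.99176383e-01]]
```

View pics/w2.png

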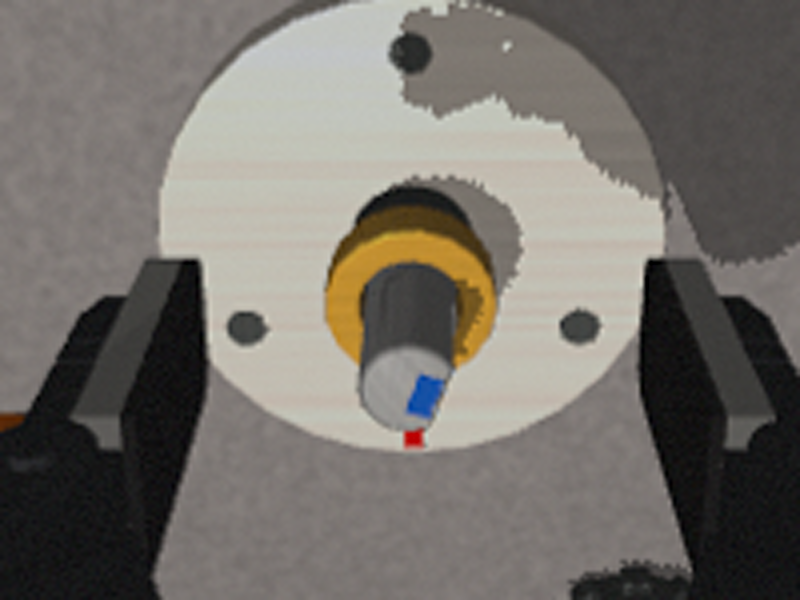

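The view shows the arbor cap at about (405,385) in the crop. The blue mark lies to its lower right, with its edge running from (447,362) to (412,420), and the red line ends at (414,438). Now I'll work out the angles.

```bash
python3 - <<'E'
from h import *
c=get_calibration("wrist");w=np.load("w2.npz");im=w["im"]
f=lambda pts,z:onplane(np.array(pts)/4+[151,168],c,z)[:,:2]
e=f([(447,364),(412,420)],.096);d=e[0]-e[1];print("chord",e,np.linalg.norm(d),"normal yaw",np.arctan2(*( [d[0],-d[1]])) , np.arctan2(-d[0],d[1]))
b=f([(418,376),(444,378),(433,416),(407,412)],.096);print("blue quad",b,[np.arctan2(*(b[j]-b[i])[::-1]) for i,j in((0,1),(3,2),(0,3),(1,2))])
cap=f([(362,380),(405,347),(380,425)],.096);print("cap",cap)
h=f([(411,52),(246,328),(580,327)],.022);C=h.mean(0);print("holes",h,"centre",C, [np.arctan2(*(x-C)[::-1]) for x in h])
l=f([(414,432),(414,445)],.022);print("line",l,np.arctan2(*(l.mean(0)-C)[::-1]))
E
```

```text
chord [[ 0.56521316 -0.20092974]
 [ 0.57597436 -0.21494055]] 0.017666532924715858 normal yaw -2.4866304367272596 0.654962216862534
blue quad [[ 0.56537238 -0.20849348]
 [ 0.5684313  -0.20315068]
 [ 0.57703531 -0.20990555]
 [ 0.57341727 -0.21507466]] [np.float64(1.050818335914108), np.float64(0.9601142358807326), np.float64(-0.6856552212833212), np.float64(-0.6655791258085584)]
cap [[ 0.56086528 -0.2209651 ]
 [ 0.55690327 -0.20794373]
 [ 0.57406909 -0.22250513]]
holes [[ 0.51408478 -0.18724908]
 [ 0.5741426  -0.2706705 ]
 [ 0.61650902 -0.17747536]] centre [ 0.56824547 -0.21179831] [np.float64(2.7160255320860065), np.float64(-1.4709609913753559), np.float64(0.6181745442225073)]
line [[ 0.6301856  -0.23978991]
 [ 0.63467893 -0.24185921]] -0.42469458237998703
```

```bash
python3 - <<'E'
from h import *
t,r=tcp();m=r.as_matrix();print(t,"xyaw",np.arctan2(m[1,0],m[0,0]),"z",m[:,2].round(4))
def down(yx): # tool x yaw
    return R.from_matrix(np.c_[[np.cos(yx),np.sin(yx),0],[np.sin(yx),-np.cos(yx),0],[0,0,-1]])
print(torow((.563,-.212,.15),down(.85+np.pi/2)))
E
```

```text
[ 0.49724072 -0.17629945  0.19327206] xyaw 2.7129211401265674 z [ 0.0017 -0.     -1.    ]
[-0.298 -0.021  0.174  0.002  0.003  0.584]
```

>>> {"method": "send_rows", "body": {"commands": [[[-0.1,0,0.05,0,0,0.2],[-0.2,-0.01,0.1,0,0,0.4],[-0.3,-0.015,0.17,0,0,0.58],[-0.3,-0.015,0.17,0,0,0.58],[-0.3,-0.015,0.17,0,0,0.58]]], "grip": 50}}

```text
time_s: 4.05
tool_pos: [0.5637, -0.2116, 0.1493]
eef_rot: [-0.0, 0.352, 0.936, -0.0]
ft_force: [-0.9, 0.4, 0.6]
width: 0.0498
```

```bash
python3 - <<'E'
from h import *
def down(yx): return R.from_matrix(np.c_[[np.cos(yx),np.sin(yx),0],[np.sin(yx),-np.cos(yx),0],[0,0,-1]])
s=read_state();print(s["time_s"],s["tool_pos"],s["width"],s["joint_pos"][6])
im,d=capture("wrist");c=get_calibration("wrist");save("w3.png",im[150:350,100:400],2.6)
print(proj([[.563,-.212,.096],[.563,-.212,.06]],c))
for f in spot_point("flat","wrist")[:2]: print(f["conf"],f["at"],onplane(f["at"],c,.081))
print(torow((.563,-.212,.084),down(.85+np.pi/2)))
E
```

```text
4.05 [ 0.56366509 -0.21159423  0.14934247] 0.04980859082437629 1.2591092880088621
[[255.59075285 208.49203731]
 [255.68719825 190.7229378 ]]
0.68 [264.7, 200.2] [[ 0.56742511 -0.20668059  0.081     ]]
[-0.003 -0.001  0.265  0.    -0.001  0.004]
```

View pics/w3.png

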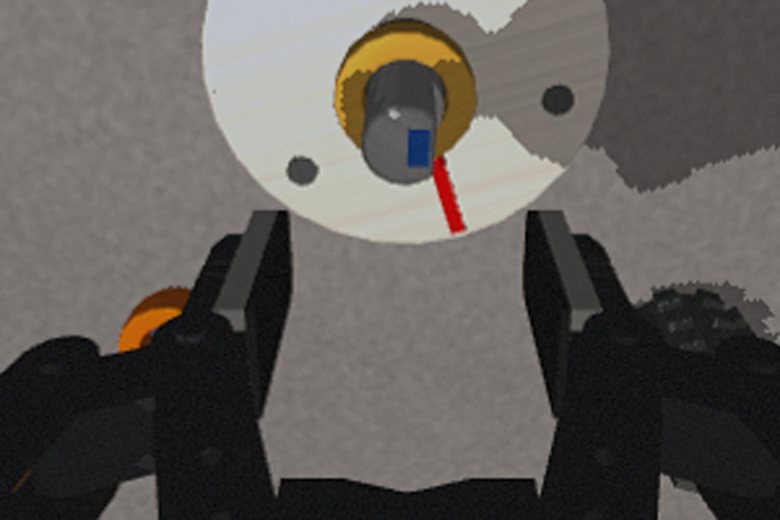

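The cap sits at pixel (256,208), where I predicted it, and the flat is square to the jaws. I'll descend and pinch.

>>> {"method": "send_rows", "body": {"commands": [[[0,0,0.09,0,0,0],[0,0,0.18,0,0,0],[0,0,0.24,0,0,0],[0,0,0.265,0,0,0],[0,0,0.265,0,0,0]]]}}

```text
time_s: 4.57
tool_pos: [0.562, -0.2115, 0.0833]
eef_rot: [-0.001, 0.352, 0.936, 0.0]
ft_force: [0.0, 0.1, 0.0]
width: 0.0498
```

>>> {"method": "send_rows", "body": {"commands": [[[0,0,0,0,0,0],[0,0,0,0,0,0],[0,0,0,0,0,0],[0,0,0,0,0,0],[0,0,0,0,0,0]]], "grip": 5, "force": 30}}

```text
time_s: 4.98
tool_pos: [0.5631, -0.2127, 0.0851]
eef_rot: [0.001, 0.353, 0.936, -0.0]
ft_force: [-2.1, -0.2, 5.6]
width: 0.0191
```

```bash
python3 - <<'E'
from h import *
s=read_state();print(s["time_s"],s["tool_pos"],s["width"],s["ft_force"],s["ft_torque"])
print(torow((.509+.002,.057,s["tool_pos"][2])))
E
```

```text
4.9833 [ 0.56307547 -0.21271224  0.085054  ] 0.01913830114480525 [-2.06561105 -0.23982075  5.58105524] [-0.206682    0.46206352  0.05310963]
[ 0.869  0.673 -0.001  0.     0.     0.   ]
```

>>> {"method": "send_rows", "body": {"commands": [[[0.02,0.015,-0.005,0,0,0],[0.06,0.047,-0.005,0,0,0],[0.11,0.085,-0.005,0,0,0],[0.16,0.124,-0.005,0,0,0],[0.217,0.168,-0.005,0,0,0]]]}}

```text
time_s: 5.4
tool_pos: [0.5498, -0.144, 0.0851]
eef_rot: [0.001, 0.353, 0.936, -0.0]
ft_force: [0.8, -3.0, -4.0]
width: 0.019
```

>>> {"method": "send_rows", "body": {"commands": [[[0.05,0.038,0,0,0,0],[0.1,0.077,0,0,0,0],[0.15,0.116,0,0,0,0],[0.2,0.155,0,0,0,0],[0.25,0.194,0,0,0,0]]]}}

```text
time_s: 5.82
tool_pos: [0.5346, -0.0657, 0.0851]
eef_rot: [0.0, 0.352, 0.936, 0.0]
ft_force: [0.4, -3.0, -3.3]
width: 0.019
```

```bash
python3 - <<'E'
from h import *
s=read_state();print(s["time_s"],s["tool_pos"],s["width"],s["ft_force"],s["ft_torque"])
print(torow((.511,.057,.085)))
E
```

```text
5.8167 [ 0.53455573 -0.06571128  0.08511674] 0.01896275545765839 [ 0.37385502 -2.99724341 -3.29026638] [-0.66844512 -0.1789373  -0.00357741]
[0.395 0.307 0.    0.    0.    0.   ]
```

>>> {"method": "send_rows", "body": {"commands": [[[0.05,0.038,0,0,0,0],[0.1,0.077,0,0,0,0],[0.15,0.116,0,0,0,0],[0.2,0.155,0,0,0,0],[0.25,0.194,0,0,0,0]]]}}

```text
time_s: 6.23
tool_pos: [0.5194, 0.0119, 0.0851]
eef_rot: [0.0, 0.352, 0.936, 0.0]
ft_force: [1.0, -2.7, -3.0]
width: 0.0188
```

>>> {"method": "send_rows", "body": {"commands": [[[0.05,0.038,0,0,0,0],[0.1,0.077,0,0,0,0],[0.13,0.102,0.002,0,0,0],[0.143,0.112,0.003,0,0,0],[0.143,0.112,0.003,0,0,0]]]}}

```text
time_s: 6.65
tool_pos: [0.5117, 0.0563, 0.085]
eef_rot: [0.001, 0.352, 0.936, 0.0]
ft_force: [-0.5, -0.7, 7.9]
width: 0.0193
```

>>> {"method": "send_rows", "body": {"commands": [[[0,0,0,0,0,0],[0,0,0,0,0,0],[0,0,0,0,0,0],[0,0,0,0,0,0],[0,0,0,0,0,0]]]}}

```text
time_s: 7.07
tool_pos: [0.5117, 0.0563, 0.085]
eef_rot: [0.001, 0.352, 0.936, 0.001]
ft_force: [-0.4, 0.5, 7.4]
width: 0.0192
```

```bash
cat >> h.py <<'E'
def circ(P):
    A=np.c_[2*P,np.ones(len(P))];s=np.linalg.lstsq(A,(P**2).sum(1),rcond=None)[0];return s[:2],np.sqrt(s[2]+s[:2]@s[:2])
E
python3 - <<'E'
from h import *
s=read_state();print(s["time_s"],s["tool_pos"],s["width"],s["ft_force"],s["joint_pos"])
im,d=capture("top");save("t2.png",im[120:300,150:390],3.2)
im,d=capture("scene");save("s2.png",im[150:270,200:360],4)
im,d=capture("wrist");save("w4.png",im,1.5)
E
```

```text
7.0667 [0.5116813  0.05627335 0.08501122] 0.019186670210025687 [-0.37890106  0.51597151  7.4421687 ] [-0.33017684  0.60655316  0.16008269  2.21232247 -0.27841263  0.33913756
  0.91574837]
```

View pics/w4.png

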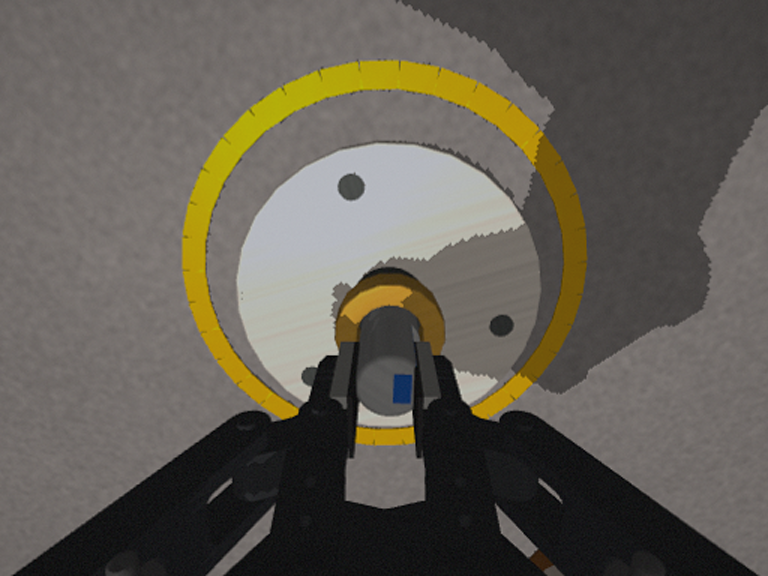

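The foot lies inside the ring, with holes at (350,187), (501,325) and (310,377). Next I'll fit the ring centre and the stand's yaw from this view.

```bash
python3 - <<'E'
from h import *
im=cv2.imread("pics/w4.png")[...,::-1];c=get_calibration("wrist")
hsv=cv2.cvtColor(np.ascontiguousarray(im),cv2.COLOR_RGB2HSV);m=cv2.inRange(hsv,(22,120,60),(35,255,255))
ys,xs=np.nonzero(m);P=onplane(np.c_[xs,ys]/1.5,c,0)[:,:2];r=np.hypot(*(P-[.509,.057]).T);P=P[(r>.085)&(r<.118)];print("ring",circ(P))
h=onplane(np.array([(350,187),(501,325),(310,377)])/1.5,c,.022)[:,:2];C=h.mean(0);print("stand",C,[np.arctan2(*(x-C)[::-1]) for x in h])
t,r=tcp();m=r.as_matrix();print("arbor yaw (tool y)",np.arctan2(m[1,1],m[0,1]))
E
```

```text
ring (array([0.50878813, 0.05894812]), np.float64(0.10210087532593165))
stand [0.51168605 0.05838661] [np.float64(2.713975671164517), np.float64(0.6293061537987567), np.float64(-1.4766347724070847)]
arbor yaw (tool y) 0.8509117363329575
```

>>> {"method": "send_rows", "body": {"commands": [[[0,0,-0.002,0,0,0.12],[0,0,-0.002,0,0,0.3],[0,0,-0.002,0,0,0.48],[0,0,-0.002,0,0,0.66],[0,0,-0.002,0,0,0.84]]]}}

```text
time_s: 7.63
tool_pos: [0.5101, 0.0561, 0.085]
eef_rot: [-0.001, 0.541, 0.841, -0.0]
ft_force: [-5.0, -2.3, 5.2]
width: 0.0195
```

>>> {"method": "send_rows", "body": {"commands": [[[0,0,0,0,0,0.18],[0,0,0,0,0,0.36],[0,0,0,0,0,0.54],[0,0,0,0,0,0.72],[0,0,0,0,0,0.9]]]}}

```text
time_s: 8.05
tool_pos: [0.5085, 0.0565, 0.085]
eef_rot: [-0.002, 0.715, 0.699, -0.001]
ft_force: [-9.2, -0.5, 10.1]
width: 0.0191
```

>>> {"method": "send_rows", "body": {"commands": [[[0,0,0,0,0,0.18],[0,0,0,0,0,0.36],[0,0,0,0,0,0.54],[0,0,0,0,0,0.72],[0,0,0,0,0,0.81]]]}}

```text
time_s: 8.47
tool_pos: [0.5074, 0.0575, 0.0849]
eef_rot: [-0.003, 0.841, 0.541, -0.002]
ft_force: [-12.5, 2.8, 16.4]
width: 0.0189
```

>>> {"method": "send_rows", "body": {"commands": [[[0,0,0,0,0,0],[0,0,0,0,0,0],[0,0,0,0,0,0],[0,0,0,0,0,0],[0,0,0,0,0,0]]]}}

```text
time_s: 8.88
tool_pos: [0.5074, 0.0575, 0.085]
eef_rot: [-0.003, 0.84, 0.543, -0.002]
ft_force: [-12.6, 1.6, 15.4]
width: 0.0194
```

```bash
python3 - <<'E'
from h import *
s=read_state();print(s["time_s"],s["tool_pos"],s["width"],s["ft_force"],s["ft_torque"],s["joint_pos"])
t,r=tcp();m=r.as_matrix();print("arbor yaw (tool y)",np.arctan2(m[1,1],m[0,1]))
im,d=capture("wrist");save("w5.png",im,1.5)
E
```

```text
8.8833 [0.50743479 0.05747573 0.08495726] 0.01943262281216892 [-12.63890518   1.59071034  15.43840583] [ 5.70852886e-01  2.31229409e+00 -1.67108638e-03] [-0.54211854  0.65434508  0.47880956  2.22930818 -0.75659605  0.42809885
  0.13665653]
arbor yaw (tool y) -0.42316078871213303
```

View pics/w5.png

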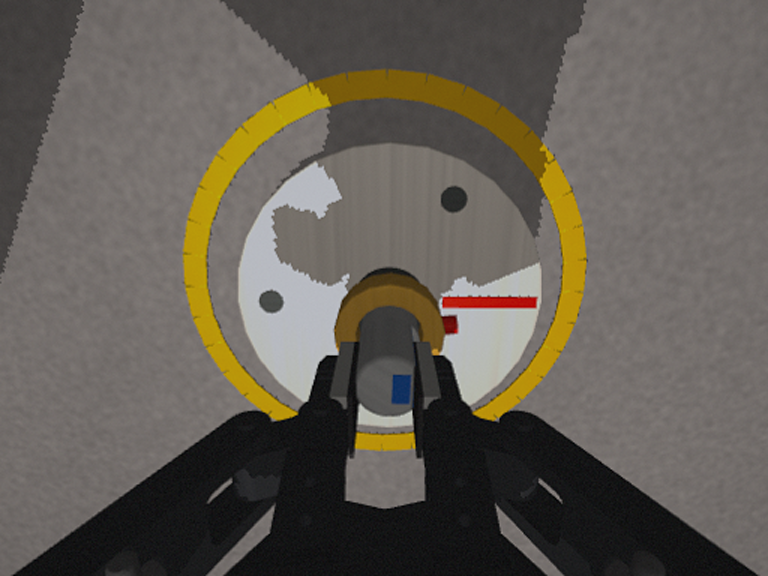

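The red line is horizontal in the picture from (443,302) to (537,302). The blue flat and the screw at (450,325) both point along it. I'll release and turn the jaws a quarter turn for the collar.

>>> {"method": "send_rows", "body": {"commands": [[[0,0,0,0,0,0],[0,0,0,0,0,0],[0,0,0,0,0,0],[0,0,-0.02,0,0,0],[0,0,-0.06,0,0,0]]], "grip": 72}}

```text
time_s: 9.35
tool_pos: [0.5114, 0.0553, 0.0993]
eef_rot: [-0.0, 0.84, 0.542, -0.0]
ft_force: [0.6, 0.5, 0.1]
width: 0.0717
```

>>> {"method": "send_rows", "body": {"commands": [[[0,0,-0.06,0,0,-0.2],[0,0,-0.12,0,0,-0.4],[0,0,-0.12,0,0,-0.6],[0,0,-0.12,0,0,-0.8],[0,0,-0.12,0,0,-1.0]]]}}

```text
time_s: 9.77
tool_pos: [0.5119, 0.0554, 0.1302]
eef_rot: [0.0, 0.678, 0.735, 0.0]
ft_force: [1.1, 0.2, -0.8]
width: 0.072
```

>>> {"method": "send_rows", "body": {"commands": [[[0,0,0,0,0,-0.2],[0,0,0,0,0,-0.4],[0,0,0,0,0,-0.6],[0,0,0,0,0,-0.8],[0,0,0,0,0,-1.0]]]}}

```text
time_s: 10.18
tool_pos: [0.5118, 0.0552, 0.1299]
eef_rot: [0.0, 0.475, 0.88, 0.0]
ft_force: [-0.3, -0.5, -0.4]
width: 0.0719
```

>>> {"method": "send_rows", "body": {"commands": [[[0,0,0,0,0,-0.2],[0,0,0,0,0,-0.4],[0,0,0,0,0,-0.6],[0,0,0,0,0,-0.8],[0,0,0,0,0,-1.0]]]}}

```text
time_s: 10.6
tool_pos: [0.5118, 0.0551, 0.1299]
eef_rot: [0.0, 0.243, 0.97, -0.0]
ft_force: [0.1, -0.5, 0.2]
width: 0.0724
```

>>> {"method": "send_rows", "body": {"commands": [[[0,0,0,0,0,-0.14],[0,0,0,0,0,-0.14],[0,0,0,0,0,-0.14],[0,0,0,0,0,-0.14],[0,0,0,0,0,-0.14]]]}}

```text
time_s: 11.02
tool_pos: [0.5116, 0.0552, 0.1296]
eef_rot: [0.0, 0.212, 0.977, -0.0]
ft_force: [0.5, -0.4, -0.1]
width: 0.0716
```

```bash
python3 - <<'E'
from h import *
s=read_state();print(s["time_s"],s["tool_pos"],s["width"],s["ft_force"],s["joint_pos"])
t,r=tcp();m=r.as_matrix();print("tool y yaw",np.arctan2(m[1,1],m[0,1]),m[:,2])
im,d=capture("wrist");save("w6.png",im,1.5);c=get_calibration("wrist");print(proj([[.5092,.0567,.096],[.5092,.0567,.06]],c)*1.5)
for n,z in(("screw",.052),("flat",.081)):
  for f in spot_point(n,"wrist")[:2]: print(n,f["conf"],f["at"],onplane(f["at"],c,z))
E
```

```text
11.0167 [0.51158082 0.05518239 0.12960341] 0.07164916719706757 [ 0.45148972 -0.35317929 -0.12603455] [-0.32099508  0.52575207  0.14602415  2.18446828 -0.17112466  0.44157264
  1.10378708]
tool y yaw 1.1432741630722654 [ 1.36415910e-04 -2.26894322e-04 -9.99999965e-01]
[[385.80144616 325.13916007]
 [385.58371181 294.00301794]]
```

View pics/w6.png

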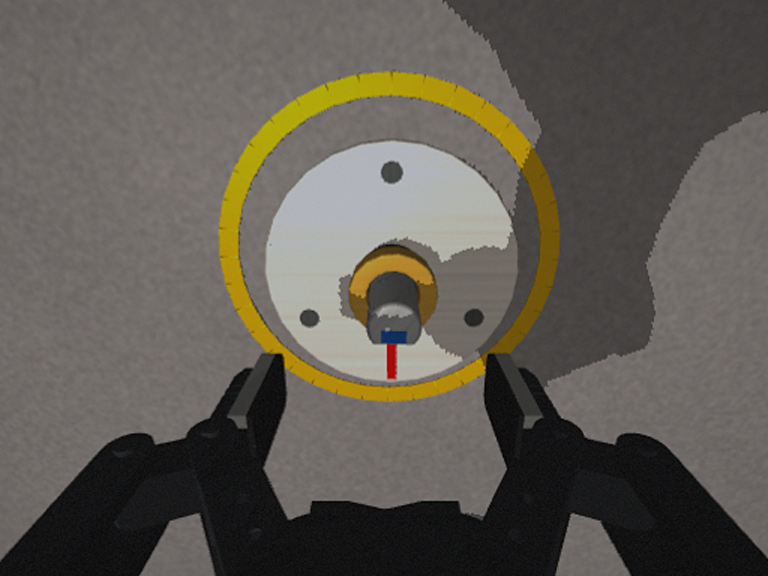

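The flat, the red line at (391,360) and the stand all line up vertically in the picture. The cap is at about (394,322).

```bash
python3 - <<'E'
from h import *
c=get_calibration("wrist")
a=onplane(np.array([[394,323]])/1.5,c,.096)[0];b=onplane(np.array([[393,283]])/1.5,c,.060)[0]
h=onplane(np.array([(391.5,172),(310,318),(473.5,318)])/1.5,c,.022)[:,:2];print("stand",h.mean(0),a,b)
ym=np.arctan2(*(h[0]-h.mean(0))[::-1])-np.pi;print("yaw",ym)
f=onplane(np.array([[380,331],[408,331]])/1.5,c,.096)[:,:2];v=f[1]-f[0];print("flat yaw",np.arctan2(-v[0],v[1]))
p=(h.mean(0)+a[:2]+b[:2])/3;print(p,torow((*p,.045)))
E
```

```text
stand [0.5122836  0.05939069] [0.50968287 0.06034916 0.096     ] [0.50527674 0.06259984 0.06      ]
yaw -0.4201235797453955
flat yaw -0.4272984408081997
[0.50908107 0.0607799 ] [0.018 0.016 0.338 0.    0.    0.   ]
```

>>> {"method": "send_rows", "body": {"commands": [[[0.012,0.016,0.03,0,0,0],[0.012,0.016,0.12,0,0,0],[0.012,0.016,0.21,0,0,0],[0.012,0.016,0.28,0,0,0],[0.012,0.016,0.32,0,0,0]]]}}

```text
time_s: 11.58
tool_pos: [0.5096, 0.0605, 0.0474]
eef_rot: [-0.001, 0.211, 0.977, -0.0]
ft_force: [0.4, -0.4, -0.2]
width: 0.0721
```

>>> {"method": "send_rows", "body": {"commands": [[[0,0,0.01,0,0,0],[0,0,0.018,0,0,0],[0,0,0.018,0,0,0],[0,0,0.018,0,0,0],[0,0,0.018,0,0,0]]]}}

```text
time_s: 12.0
tool_pos: [0.5109, 0.0602, 0.0458]
eef_rot: [0.001, 0.211, 0.977, 0.0]
ft_force: [-0.6, 0.1, 0.0]
width: 0.0718
```

>>> {"method": "send_rows", "body": {"commands": [[[0,0,0,0,0,0],[0,0,0,0,0,0],[0,0,0,0,0,0],[0,0,0,0,0,0],[0,0,0,0,0,0]]], "grip": 35, "force": 30}}

```text
time_s: 12.42
tool_pos: [0.5107, 0.0601, 0.0458]
eef_rot: [0.0, 0.211, 0.977, 0.0]
ft_force: [-0.5, -0.7, 7.6]
width: 0.0457
```

>>> {"method": "send_rows", "body": {"commands": [[[0,0,0,0,0,0],[0,0,0,0,0,0],[0,0,0,0,0,0],[0,0,0,0,0,0],[0,0,0,0,0,0]]]}}

```text
time_s: 12.83
tool_pos: [0.5107, 0.0601, 0.0458]
eef_rot: [0.0, 0.211, 0.977, 0.0]
ft_force: [-1.4, 0.1, 8.3]
width: 0.0459
```

>>> {"method": "send_rows", "body": {"commands": [[[0,0,-0.01,0,0,0],[0,0,-0.03,0,0,0],[0,0,-0.05,0,0,0],[0,0,-0.07,0,0,0],[0,0,-0.09,0,0,0]]]}}

```text
time_s: 13.25
tool_pos: [0.5105, 0.0601, 0.0682]
eef_rot: [0.0, 0.211, 0.977, 0.0]
ft_force: [-0.0, -0.8, -1.8]
width: 0.045
```

>>> {"method": "send_rows", "body": {"commands": [[[0,0,-0.015,0,0,0],[0,0,-0.026,0,0,0],[0,0,-0.026,0,0,0],[0,0,-0.026,0,0,0],[0,0,-0.026,0,0,0]]]}}

```text
time_s: 13.67
tool_pos: [0.5104, 0.0601, 0.0739]
eef_rot: [-0.0, 0.211, 0.977, -0.0]
ft_force: [-0.5, 1.0, -0.7]
width: 0.0455
```

```bash
python3 - <<'E'
from h import *
s=read_state();print(s["time_s"],s["tool_pos"],s["width"],s["ft_force"],s["ft_torque"])
im,d=capture("wrist");save("w7.png",im[140:384,128:384],2.4);c=get_calibration("wrist")
for n,z in(("screw",.081),("flat",.081),("collar",.073)):
  for f in spot_point(n,"wrist")[:2]: print(n,f["conf"],f["at"],onplane(f["at"],c,z))
# collar rim heights from depth
g=np.stack(np.meshgrid(np.arange(512),np.arange(384)),-1).reshape(-1,2);P=deproj(g,d,c);h=cv2.cvtColor(im,cv2.COLOR_RGB2HSV)
k=(cv2.inRange(h,(12,120,50),(24,255,255))>0).reshape(-1)&(np.hypot(P[:,0]-.51,P[:,1]-.06)<.035);print(k.sum(),np.percentile(P[k,2],[5,25,50,75,95]))
im,d=capture("scene");save("s7.png",im[150:270,200:360],4.5)
E
```

```text
13.6667 [0.5104106  0.0600705  0.07393041] 0.04550648932514708 [-0.4830477   1.00381762 -0.66189638] [ 0.02727233 -0.0063312  -0.01195287]
screw 0.61 [262.6, 303.3] [[0.53852851 0.05075846 0.081     ]]
flat 0.96 [258.0, 273.5] [[0.51993368 0.0564186  0.081     ]]
collar 0.84 [258.5, 249.2] [[0.51133569 0.06065203 0.073     ]]
4438 [0.07837365 0.08794368 0.08885423 0.08932858 0.08993157]
```

View pics/w7.png

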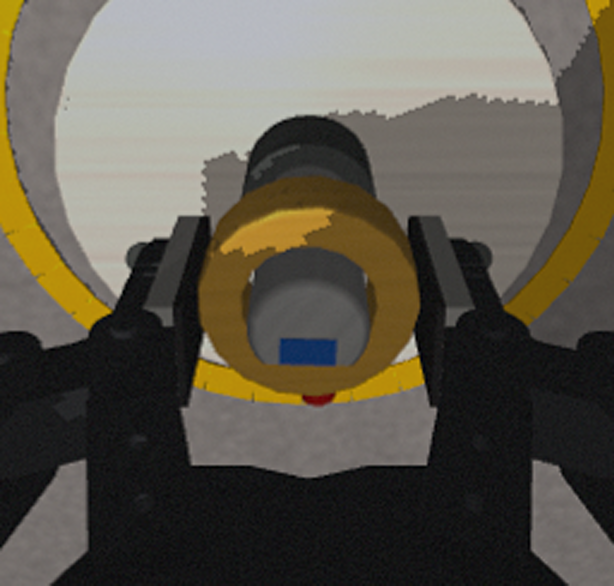

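View pics/s7.png

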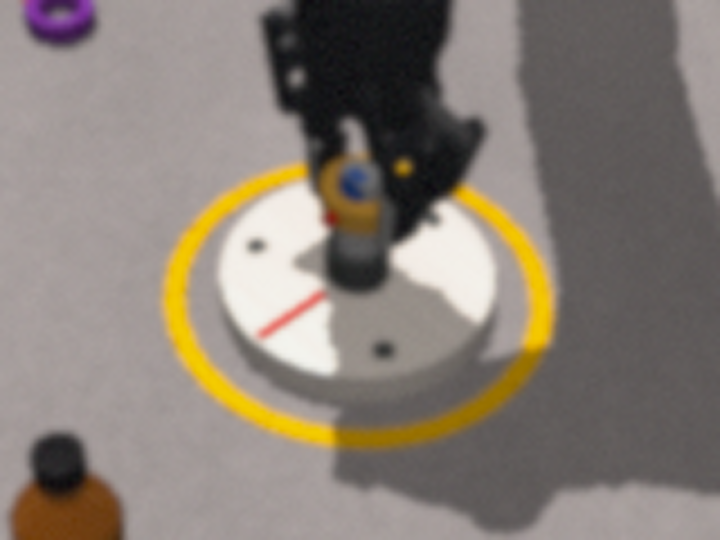

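```bash
python3 -c "
from rig import *
print(sign_off())"
```

```text
the job is handed in; nothing more can be done
None
```

I finished all the steps and handed the job in at about 13.9 s on the robot's clock. `sign_off` gave no verdict, so the results below are my own last checks.

**What I did**
- **Stand:** I pinched the arbor across its flat and slid the stand into the ring.
- **Arbor:** I turned it 1.27 rad clockwise, with the collar still down, until the flat faced along the red line.
- **Collar:** I released the arbor, turned the jaws a quarter turn, gripped the collar and raised it about 28 mm. I handed in while still holding it.

**What the last checks showed**

| Check | Measured | Allowed |
|---|---|---|
| Stand to ring centre | about 3 mm | 25 mm |
| Flat against the red line | about 0.01 rad | 0.26 rad |
| Screw against the flat | about 0.08 rad | 0.25 rad |
| Screw height | about 81 mm (collar top at 89 mm) | 73 to 89 mm |

- **Grip:** The collar was held at 45.5 mm opening with a 30 N grip command, and the wrist force was near zero.
- **Bystanders:** I didn't measure the hob cutters or the oil bottle again at the end. The arm and the stand stayed well clear of them throughout.
- **Disagreements:** Estimates of the arbor's position differed by 2 to 5 mm between views. One early reading of the flat's angle was about 0.2 rad off, and gripping across the flat corrected it.
- **Side force:** The wrist felt about 13 N sideways and 15 N upwards while I turned the arbor. Both vanished on release.

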